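Hang the slide rack on the draining stand by its swing bail

TASK

Raise the slide rack's folded-down wire bail upright while the rack stays standing where it is on the bench, then carry the rack upright by that bail and hang it on the draining stand, with the bail's wire settled in the notches of both prongs just behind their upturned tips, and let go. Ease it home gently, by feel: do not force it against the fork, drop or tip the rack, or disturb the other things on the bench.

Things in the scene. Friction and masses are not known exactly. Their poses are not given: they have to be found in the camera images.
- rack: Stainless slide-staining rack full of glass slides, loose on the bench: 84 mm wide (its x), 130 mm long (its y), 41 mm high, 0.35 to 0.6 kg. Origin: centre of its underside, z up. Centre of mass about 17 mm above the underside, so it hangs level from its bail pivots.
- bail_pivot (a point): Middle of the bail's hinge line, fixed in the rack: 40 mm above the centre of its underside. The hinge line runs along the rack's y. The bail is a U of 5 mm steel wire: two arms at y = -69 and +69 mm and a crossbar 85 mm from the hinge line. Folded down, the arms lie level towards the rack's -x, and the crossbar overhangs that side by 43 mm, 40 mm above the bench.
- bail_grip (a point): Centre of the black plastic grip sleeve (10 mm across, 44 mm long, along the rack's y) fixed on the middle of the bail's crossbar; on either side bare 5 mm wire runs on to 63 mm from the middle.
- bail (a joint): Angle of the bail, rad: 0 = folded down flat on the rack's -x side (a stop), 1.57 = upright, 3.14 = flat on the other side. Turns easily and does not hold itself up.
- stand: Draining stand, does not move: steel drip tray 245 x 160 mm with 12 mm rim, x = -100 to +145 mm in its frame; origin on the bench, z up. A 12 mm post at x = +115 mm carries a boss head and a rigid fork of two level 6 mm steel prongs at y = -38 and +38 mm, which run towards -x from a crosspiece 16 to 52 mm from the post's axis, and end in notches and upturned tips.
- post_top (a point): Top of the post, 208 mm above the bench. The fork was set by hand on the post; its setting is NOT measured, so see it or feel for it: the prongs' level part has its centreline 160 to 190 mm above the bench, and the notches' middle is 115 to 151 mm from the post's axis, towards the stand's -x (x = 0 to -36 mm in its frame).
- tray_front (a point): Middle of the tray's front edge (x = -100 mm), under the prong tips' side. Centrelines, going to -x: each level prong dips into a notch (floor 10 mm lower and 8 mm long, inner wall starting 10.5 mm before its middle), then rises in a tip ending 12 mm beyond the middle, 10 mm above the level part. The bail goes on from this side: wire above the tips, sleeve between the prongs, rack below.
Not all that is in view belongs to the job. Leave any yellow look-alike of the rack alone.

How it is judged (in metres and radians):
On the way:
1. the bail stands upright (within 15 degrees) while the rack stands on the bench within 30 mm of where it was (value of joint bail between 1.31 and 1.83 rad and height (world z) of rack below 0.005 m and distance of rack from where it was at the start of the episode below 0.03 m), for 0.1 s.
At the end, for the whole second after the job is handed in: The rack hangs free of the tray, at rest (under 30 mm/s) and level within 11 degrees, by its bail from the fork, the bail's wire resting on the notch floors of both prongs; the gripper has let go (contact force between rack and fork_c0 above 0.3 N and contact force between rack and fork_c1 above 0.3 N and height (world z) of rack above 0.015 m and angle between rack's own z axis and vertical below 0.2 rad and linear speed of rack below 0.03 m/s); the robot touches nothing.
It fails at once if the rack tips more than 30 degrees (angle between rack's own z axis and vertical above 0.52 rad).
It fails at once if the rack or its bail is pressed against the stand with more than 15 N (contact force between rack and stand above 15 N).
It fails at once if the gripper or arm pushes on the stand with more than 20 N (contact force between any of the fingers, the arm and stand above 20 N).
It fails at once if the rack is dropped, even a few millimetres (moves faster than 0.2 m/s while not held) (contact force between the fingers and rack below 0.05 N and linear speed of rack above 0.2 m/s).
It fails at once if another thing on the bench is shoved more than 30 mm or knocked over (distance of any of coplin_jar, dropper_bottle, staining_dish, spray_bottle from where it was at the start of the episode above 0.03 m or angle between any of coplin_jar, dropper_bottle, spray_bottle's own z axis and vertical above 0.5 rad).
It also fails if it takes over 72 s, if anything falls off the work surface, if the arm or the gripper's body presses on something with over 40 N, if the wrist force passes 120 N, or if a joint passes its speed limit or range.

ROBOT

A 6-joint arm with a two-finger parallel gripper is mounted at the origin on the work surface. World frame = base frame: x ahead of the robot, y to its left, z up, the work surface at z = 0. Lengths are in mm, angles in rad, forces in N, time in s.
With the tool pointing down it reaches from about 150 to 775 mm from the base axis. Payload 6.1 kg.
Tool frame: the origin (TCP) lies on the centre line of the jaws, within the pads' length; the fingertips stand 14 mm ahead of it and the grasp point (between the pads) lies 5 mm behind it; x points along the fingers, y is the direction in which the jaws open and shut, and the axes are right-handed (so a half turn about x gives the same grasp; the last joint's range is limited). The gripper opens to 85 mm and grips with 20 to 120 N. Pads are 22 mm wide; open, the fingers measure 114 mm over their backs; the gripper's body (76 mm by 85 mm) begins 54 mm behind the grasp point. The pads swing forward as they close: fully open they stand 13 mm farther back than shut.
Start: joints at [1.198, 0.126, -0.04, 1.405, 0, 1.571], TCP at [191.21, 488.924, 245.295] pointing down, gripper open.
Joint ranges: [-2.72, 2.72], [-0.95, 1.95], [-1.27, 1.35], [-1.78, 2.02], [-1.46, 1.47], [-3.14, 3.14]. Speed limits (rad/s): [2.39, 2.39, 3.01, 3.14, 3.14, 3.14].

INTERFACE

Orientations are given as a unit quaternion [w, x, y, z].
In Python, from plant import arm, vision, order gives the robot as it stands.
- The arm moves only by the tool apply_moves, never from a script. Its argument "motion" is a list of rows, each a list of 7 numbers: the shift along the tool's x, y, z in cm, then the turn, a rotation vector about the tool's x, y, z in rad, then the finger opening in cm, from 0 to 8.54. A call has 1 to 10 rows; each row shifts and turns the pose as measured when the row begins, along the tool's axes as they then stand; what a row does not reach is not made up. A row lasts 1/12 s, in which the tool goes at most 41.7 mm and 7.16 degrees, less where a joint would pass 70% of its speed; a pose out of reach is approached as far as the arm can. A call is refused whole if a number of a shift passes 4.17 or a number of a turn 0.125, either way. A call with a gripper value outside its range is refused whole. The fingers move at their own pace and stop on an object; "newtons" is the grip in N (left out, the last holds). Time passes only in rows, so rows that do not move let the fingers close. It gives the time, the measured TCP pose, the force and the opening at its end, in the units of the state.
- arm.get_obs(): the state, without advancing time (a new reading comes with each control period).
- vision.snapshot(name): name is "side" or "top"; returns the picture (384x512x3 uint8, red, green, blue); there is no depth.
- vision.camera_params(name): a dict with "fx", "fy", "cx", "cy" (pixels), "dist_coeffs" ([k1, k2, p1, p2, k3] as OpenCV has them; the pictures are not rectified), "rvec" (rotation vector, rad) and "tvec" (3), from world to camera coordinates, as OpenCV has them. Camera axes: x right, y down, z forward; pixel columns grow to the right and rows downward; lengths in mm; the calibration is good to about 2 mm. A picture is of the moment at which its call begins. camera_params takes no time and is no camera call.
- order.close_job(): hands the job in, once; it reports no verdict.
The state is a dict: "clock": time; "q": joint angles; "joint_vel": joint speeds; "tau": joint torques, N m; "tcp_pos": TCP position; "orientation": TCP orientation; "contact_force": force on the tool from outside, world axes, zero at the start; "wrist_torque": the same for the moment, N m; "finger_gap": opening from 0.0 (shut) to 1.0 (fully open).
Only numpy, scipy, OpenCV 4.12 (cv2) and the standard library are available. Lean on these libraries where they do the work, as an engineer would, in place of code of your own. Each camera call takes 0.05 s, during which the arm holds its last target. There are 200 camera calls.

## Working session

There is one attempt and no reset: what is moved stays moved. The work goes in short steps, Python scripts to look and compute and a tool call to move; the robot and the scene stay as the last step left them, time stands still between calls to the robot, and variables do not carry over. Pictures are saved under pics/ and viewed, about 8 in all and at most 12, crops included, and the job is handed in when it is done.

Besides the shell and the picture viewer there is one more tool, called after "Call:" as a command line: name --pt "numbers of a row" for each row, then --argument value for the rest. apply_moves: Moves the arm, as the interface text tells. Its arguments: {"type":"object","properties":{"motion":{"type":"array"},"newtons":{"type":"number"}},"required":["motion"]}

```bash
mkdir -p pics; ls; cat > h.py <<'E'
import numpy as np, cv2
from plant import arm, vision, order
def cam(n):
    p=vision.camera_params(n)
    K=np.array([[p['fx'],0,p['cx']],[0,p['fy'],p['cy']],[0,0,1.]])
    return K,np.array(p['dist_coeffs'],float),np.array(p['rvec'],float).reshape(3),np.array(p['tvec'],float).reshape(3)
def ray(n,uv):
    K,d,r,t=cam(n); R=cv2.Rodrigues(r)[0]
    x=cv2.undistortPoints(np.array([[uv]],float),K,d)[0,0]
    return -R.T@t, R.T@np.array([x[0],x[1],1.])
def atz(n,uv,z):
    o,v=ray(n,uv); return o+v*(z-o[2])/v[2]
def proj(n,P):
    K,d,r,t=cam(n); return cv2.projectPoints(np.array(P,float).reshape(-1,1,3),r,t,K,d)[0][:,0]
def tri(uva,uvb):
    o,v=ray('top',uva);p,w=ray('side',uvb)
    s=np.linalg.lstsq(np.c_[v,-w],p-o,rcond=None)[0]
    a,b=o+v*s[0],p+w*s[1]; return (a+b)/2,np.linalg.norm(a-b)
def snap(n,f,crop=None,k=1):
    im=vision.snapshot(n)[:,:,::-1]
    cv2.imwrite(f'pics/{f}_raw.png',im)
    if crop: x,y,w,h=crop; im=im[y:y+h,x:x+w]
    cv2.imwrite(f'pics/{f}.png',cv2.resize(im,None,fx=k,fy=k,interpolation=cv2.INTER_CUBIC)); return im
E
python3 - <<'E'
from h import *
a=snap('top','t0');b=snap('side','s0')
cv2.imwrite('pics/both0.png',cv2.resize(np.vstack([a,b]),None,fx=.78,fy=.78))
for n in('top','side'):
    print(n,cam(n)[0].tolist(),ray(n,(256,192)))
print(arm.get_obs())
E
```

```text
pics
top [[365.8827489485356, 0.0, 256.6061277253401], [0.0, 365.8827489485356, 195.78106796588042], [0.0, 0.0, 1.0]] (array([ 368.39474188, -135.298093  , 1307.00873981]), array([ 0.15678526,  0.01370395, -0.98759309]))
side [[442.9049184026697, 0.0, 251.3440764187514], [0.0, 442.9049184026697, 192.5358360259923], [0.0, 0.0, 1.0]] (array([ -87.55523912, -750.8251781 ,  915.34820389]), array([ 0.54854052,  0.50094035, -0.6695327 ]))
{'clock': 0.1, 'q': array([ 1.19800534e+00,  1.26356064e-01, -4.05186064e-02,  1.40538996e+00,
        4.12898951e-05,  1.57082906e+00]), 'joint_vel': array([-0.0019911 , -0.00155903,  0.00037203, -0.00018771,  0.00017186,
       -0.00107455]), 'tau': array([ 1.32230471e-03, -4.36899662e+01,  3.53609669e+01,  1.35518453e-02,
       -1.54220368e-05,  5.88151437e-06]), 'tcp_pos': array([191.07665007, 488.62215047, 244.5819243 ]), 'orientation': array([ 0.69474583,  0.13054356,  0.69496691, -0.13155841]), 'contact_force': array([-0.12359485,  0.14512519, -0.12297788]), 'wrist_torque': array([ 0.03662874, -0.05202644,  0.02515313]), 'finger_gap': 1.004007063809984}
```

View pics/t0.png

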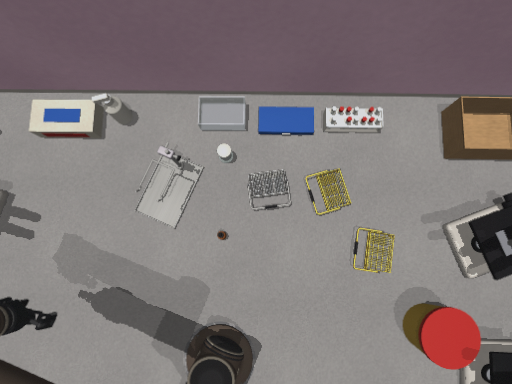

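View pics/s0.png

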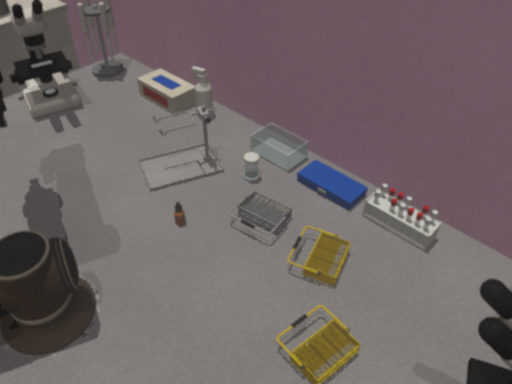

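The top view shows three candidates: a grey rack at (269,188) and two yellow ones at (328,191) and (374,250). The grey stainless rack fits the description, since the yellow ones are the look-alikes. Its bail is folded towards the image bottom with the grip at about (271,207). The stand is at (170,185). I'll confirm with one enlarged crop.

```bash
python3 - <<'E'
from h import *
a=cv2.imread('pics/t0_raw.png')[135:235,130:300];b=cv2.imread('pics/s0_raw.png')[90:250,130:300]
f=lambda i,k:cv2.resize(i,None,fx=k,fy=k,interpolation=cv2.INTER_CUBIC)
cv2.imwrite('pics/c1.png',f(a,4.7));cv2.imwrite('pics/c2.png',f(b,3.75))
E
```

```text
(no output)
```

View pics/c1.png

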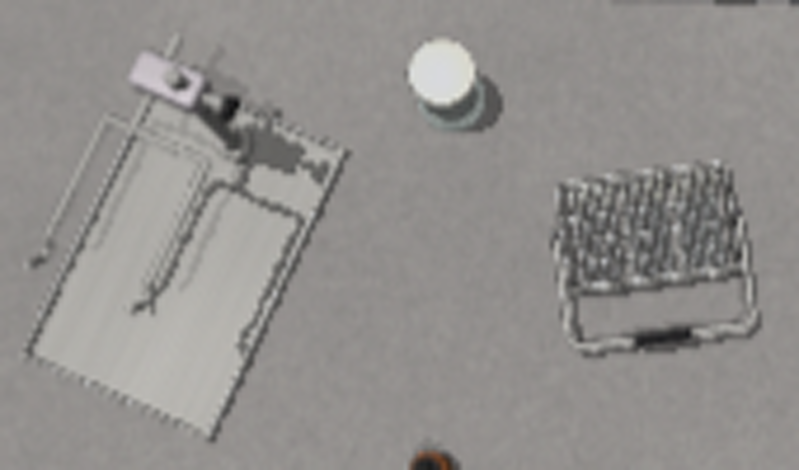

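View pics/c2.png

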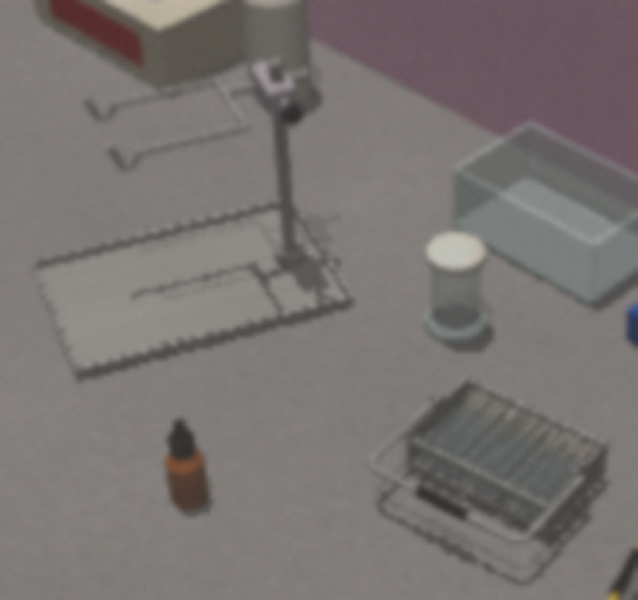

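```bash
cat >> h.py <<'E'
T=lambda X,Y:((X+.5)/4.7-.5+130,(Y+.5)/4.7-.5+135)
S=lambda X,Y:((X+.5)/3.75-.5+130,(Y+.5)/3.75-.5+90)
E
python3 - <<'E'
from h import *
np.set_printoptions(precision=1,suppress=True)
for nm,a,b in [('grip',(664,338),(442,503)),('tipL',(38,262),(90,103)),('tipR',(145,303),(115,153)),
 ('cornerL',(105,118),(220,82)),('cornerR',(213,165),(246,127)),('posttop',(177,78),(275,72)),('jar',(442,72),(455,250))]:
    print(nm,*tri(T(*a),S(*b)))
print('grip@40',atz('top',T(664,338),40),atz('side',S(442,503),40))
for nm,z,q in [('barL',40,(585,347)),('barR',40,(750,325)),('rimNW',41,(562,188)),('rimNE',41,(725,165)),('frontL',12,(30,352)),('frontR',12,(212,437)),('backR',12,(347,153))]:
    print(nm,atz('top',T(*q),z))
for nm,q in [('frontL',(38,265)),('frontR',(80,373)),('backR',(350,300))]: print('side',nm,atz('side',S(*q),12))
E
```

```text
grip [ 518.  -169.7   42.1] 1.999986094415495
tipL [544.5 250.5 186.1] 4.223175564815398
tipR [516.9 179.2 184.5] 7.695676767959329
cornerL [647.4 213.8 175.2] 0.06257575828282753
cornerR [613.3 138.2 181.1] 3.334080476712229
posttop [667.7 161.5 198.2] 4.998512490688397
jar [707.6  -3.1  80.4] 3.0203055541703345
grip@40 [ 519.1 -170.4   40. ] [ 518.7 -167.7   40. ]
barL [ 511.5 -112.    40. ]
barR [ 529.7 -234.1   40. ]
rimNW [631.2 -92.7  41. ]
rimNE [ 650.5 -214.9   41. ]
frontL [504.4 310.8  12. ]
frontR [442.2 168.6  12. ]
backR [662.4  74.8  12. ]
side frontL [500.  310.9  12. ]
side frontR [438.5 167.1  12. ]
side backR [657.5  75.5  12. ]
```

```bash
cat >> h.py <<'E'
from scipy.spatial.transform import Rotation as R_, Slerp
np.set_printoptions(precision=2,suppress=True)
def pose():
    o=arm.get_obs(); q=o['orientation']; return o['tcp_pos'],R_.from_quat([q[1],q[2],q[3],q[0]]),o
def ori(yaw,tilt):  # tool x leans from down towards heading yaw by tilt; jaws open in that vertical plane
    h=np.array([np.cos(yaw),np.sin(yaw),0]); d=np.array([0,0,-1.])
    x=np.cos(tilt)*d+np.sin(tilt)*h; y=np.cos(tilt)*h-np.sin(tilt)*d
    return [R_.from_matrix(np.c_[x,s*y,np.cross(x,s*y)]) for s in(1,-1)]
def plan(way,gap,n):
    """way: list of (grip_point, Rotation); rows of tool shifts/turns through them, n rows each"""
    p,R,o=pose()
    for g,Rt in way:
        t=np.array(g)+5*Rt.as_matrix()[:,0]; sl=Slerp([0,1],R_.concatenate([R,Rt])); p0,R0=p,R
        for i in range(1,n+1):
            pn,Rn=p0+(t-p0)*i/n,sl(i/n)
            print([round(float(v),2) for v in R.inv().apply(pn-p)/10]+[round(float(v),3) for v in (R.inv()*Rn).as_rotvec()]+[gap])
            p,R=pn,Rn
E
python3 - <<'E'
from h import *
p,R,o=pose(); print(R.as_matrix())
for s in ori(.15,.5): print((R.inv()*s).as_rotvec(), (R.inv()*ori(.15,0)[0]).as_rotvec())
g=np.array([518.5,-169.5,40]); Rt=min(ori(.15,.5),key=lambda s:(R.inv()*s).magnitude())
plan([(g-90*Rt.as_matrix()[:,0],Rt)],5,24)
print('dropper',atz('top',(223,235),40))
E
```

```text
[[-0.    0.36  0.93]
 [-0.    0.93 -0.36]
 [-1.   -0.   -0.  ]]
[ 1.03 -0.26  0.45] [1.05 0.   0.  ]
[-2.04 -0.52 -0.3 ] [1.05 0.   0.  ]
[0.54, -2.14, 2.12, 0.043, -0.011, 0.019, 5]
[0.53, -2.06, 2.21, 0.043, -0.011, 0.019, 5]
[0.51, -1.97, 2.29, 0.043, -0.011, 0.019, 5]
[0.5, -1.88, 2.36, 0.043, -0.011, 0.019, 5]
[0.49, -1.79, 2.44, 0.043, -0.011, 0.019, 5]
[0.49, -1.69, 2.51, 0.043, -0.011, 0.019, 5]
[0.49, -1.59, 2.57, 0.043, -0.011, 0.019, 5]
[0.48, -1.49, 2.63, 0.043, -0.011, 0.019, 5]
[0.49, -1.39, 2.69, 0.043, -0.011, 0.019, 5]
[0.49, -1.28, 2.74, 0.043, -0.011, 0.019, 5]
[0.5, -1.17, 2.79, 0.043, -0.011, 0.019, 5]
[0.51, -1.06, 2.83, 0.043, -0.011, 0.019, 5]
[0.52, -0.95, 2.87, 0.043, -0.011, 0.019, 5]
[0.53, -0.84, 2.9, 0.043, -0.011, 0.019, 5]
[0.55, -0.72, 2.93, 0.043, -0.011, 0.019, 5]
[0.57, -0.61, 2.95, 0.043, -0.011, 0.019, 5]
[0.59, -0.49, 2.97, 0.043, -0.011, 0.019, 5]
[0.62, -0.38, 2.98, 0.043, -0.011, 0.019, 5]
[0.64, -0.26, 2.98, 0.043, -0.011, 0.019, 5]
[0.67, -0.15, 2.99, 0.043, -0.011, 0.019, 5]
[0.7, -0.03, 2.98, 0.043, -0.011, 0.019, 5]
[0.73, 0.08, 2.97, 0.043, -0.011, 0.019, 5]
[0.77, 0.19, 2.96, 0.043, -0.011, 0.019, 5]
[0.81, 0.31, 2.94, 0.043, -0.011, 0.019, 5]
dropper [417.7   -6.31  40.  ]
```

Call:
apply_moves --pt "0.54 -2.14 2.12 0.043 -0.011 0.019 5" --pt "0.53 -2.06 2.21 0.043 -0.011 0.019 5" --pt "0.51 -1.97 2.29 0.043 -0.011 0.019 5" --pt "0.5 -1.88 2.36 0.043 -0.011 0.019 5" --pt "0.49 -1.79 2.44 0.043 -0.011 0.019 5" --pt "0.49 -1.69 2.51 0.043 -0.011 0.019 5" --pt "0.49 -1.59 2.57 0.043 -0.011 0.019 5" --pt "0.48 -1.49 2.63 0.043 -0.011 0.019 5" --pt "0.49 -1.39 2.69 0.043 -0.011 0.019 5" --pt "0.49 -1.28 2.74 0.043 -0.011 0.019 5"

```text
clock: 0.93
tcp_pos: [310.3, 203.8, 182.6]
orientation: [0.697, 0.336, 0.594, -0.22]
contact_force: [0.5, 0.1, -0.2]
finger_gap: 0.588
```

Call:
apply_moves --pt "0.5 -1.17 2.79 0.043 -0.011 0.019 5" --pt "0.51 -1.06 2.83 0.043 -0.011 0.019 5" --pt "0.52 -0.95 2.87 0.043 -0.011 0.019 5" --pt "0.53 -0.84 2.9 0.043 -0.011 0.019 5" --pt "0.55 -0.72 2.93 0.043 -0.011 0.019 5" --pt "0.57 -0.61 2.95 0.043 -0.011 0.019 5" --pt "0.59 -0.49 2.97 0.043 -0.011 0.019 5" --pt "0.62 -0.38 2.98 0.043 -0.011 0.019 5" --pt "0.64 -0.26 2.98 0.043 -0.011 0.019 5" --pt "0.67 -0.15 2.99 0.043 -0.011 0.019 5"

```text
clock: 1.77
tcp_pos: [423.4, -91.1, 125.9]
orientation: [0.658, 0.527, 0.451, -0.295]
contact_force: [0.8, -0.1, -0.4]
finger_gap: 0.588
```

```bash
python3 - <<'E'
from h import *
p,R,o=pose(); print(p,o['clock'],o['finger_gap'])
g=np.array([518.5,-169.5,40]); Rt=ori(.15,.5)[0]
plan([(g-70*Rt.as_matrix()[:,0],Rt)],4,10)
E
```

```text
[423.4  -91.06 125.89] 1.7667 0.5876434144521296
[0.46, 0.21, 0.97, 0.014, -0.003, 0.006, 4]
[0.46, 0.22, 0.96, 0.014, -0.003, 0.006, 4]
[0.47, 0.23, 0.96, 0.014, -0.003, 0.006, 4]
[0.47, 0.24, 0.95, 0.014, -0.003, 0.006, 4]
[0.47, 0.25, 0.95, 0.014, -0.003, 0.006, 4]
[0.48, 0.26, 0.94, 0.014, -0.003, 0.006, 4]
[0.48, 0.27, 0.94, 0.014, -0.003, 0.006, 4]
[0.49, 0.28, 0.93, 0.014, -0.003, 0.006, 4]
[0.49, 0.29, 0.93, 0.014, -0.003, 0.006, 4]
[0.49, 0.3, 0.92, 0.014, -0.003, 0.006, 4]
```

Call:
apply_moves --pt "0.46 0.21 0.97 0.014 -0.003 0.006 4" --pt "0.46 0.22 0.96 0.014 -0.003 0.006 4" --pt "0.47 0.23 0.96 0.014 -0.003 0.006 4" --pt "0.47 0.24 0.95 0.014 -0.003 0.006 4" --pt "0.47 0.25 0.95 0.014 -0.003 0.006 4" --pt "0.48 0.26 0.94 0.014 -0.003 0.006 4" --pt "0.48 0.27 0.94 0.014 -0.003 0.006 4" --pt "0.49 0.28 0.93 0.014 -0.003 0.006 4" --pt "0.49 0.29 0.93 0.014 -0.003 0.006 4" --pt "0.49 0.3 0.92 0.014 -0.003 0.006 4"

```text
clock: 2.6
tcp_pos: [491.8, -181.7, 92.8]
orientation: [0.631, 0.585, 0.4, -0.316]
contact_force: [0.0, -0.6, -1.1]
finger_gap: 0.471
```

```bash
python3 - <<'E'
from h import *
p,R,o=pose(); print(p,o['clock'],o['finger_gap'])
g=np.array([518.5,-169.5,40]); Rt=ori(.15,.5)[0]
plan([(g,Rt)],4,8)
a=snap('top','t1');b=snap('side','s1')
x=cv2.resize(a[150:250,215:315],None,fx=4,fy=4,interpolation=3);y=cv2.resize(b[150:250,190:290],None,fx=4,fy=4,interpolation=3)
cv2.imwrite('pics/d1.png',np.hstack([x,y]))
E
```

```text
[ 491.82 -181.75   92.76] 2.6 0.47065558543257685
[0.81, -0.01, -0.1, -0.002, 0.001, -0.001, 4]
[0.81, -0.01, -0.1, -0.002, 0.001, -0.001, 4]
[0.81, -0.01, -0.1, -0.002, 0.001, -0.001, 4]
[0.81, -0.01, -0.1, -0.002, 0.001, -0.001, 4]
[0.81, -0.01, -0.1, -0.002, 0.001, -0.001, 4]
[0.81, -0.01, -0.1, -0.002, 0.001, -0.001, 4]
[0.81, -0.01, -0.1, -0.002, 0.001, -0.001, 4]
[0.81, -0.01, -0.1, -0.002, 0.001, -0.001, 4]
```

View pics/d1.png

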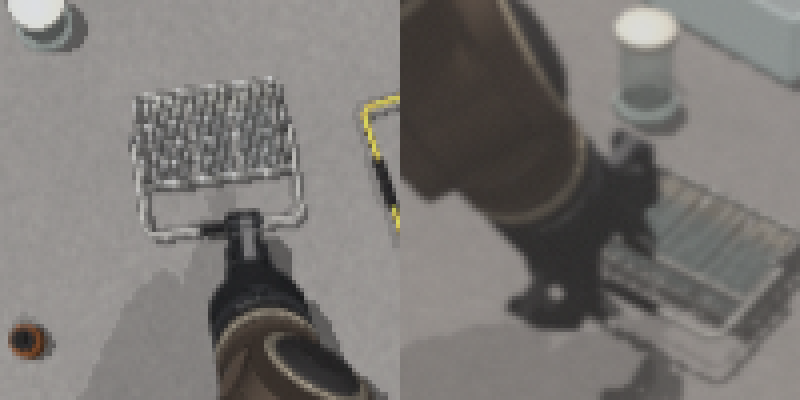

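The finger pair is now about 15 mm to the right of the sleeve: crop (243,232) against the sleeve centre at about (225,232). The planned 8 mm sideways correction and the parallax account for this, so I'll go down on to the sleeve.

Call:
apply_moves --pt "0.6 0 -0.4 -0.002 0.001 -0.001 4" --pt "0.8 0 -0.4 -0.002 0.001 -0.001 4" --pt "0.8 0 0 0 0 0 4" --pt "0.8 0 0 0 0 0 4" --pt "0.8 0 0 0 0 0 4" --pt "0.8 0 0 0 0 0 4" --pt "0.8 0 0 0 0 0 4" --pt "0 0 0 0 0 0 4"

```text
clock: 3.37
tcp_pos: [518.0, -167.4, 39.6]
orientation: [0.631, 0.583, 0.403, -0.316]
contact_force: [-1.7, 0.3, -0.4]
finger_gap: 0.469
```

```bash
python3 - <<'E'
from h import *
p,R,o=pose(); print(p,o['clock'],o['finger_gap'],o['contact_force'],o['q'],R.as_matrix())
g=np.array([518.5,-169.5,39]); Rt=ori(.15,.5)[0]
plan([(g,Rt)],4,2)
E
```

```text
[ 518.   -167.45   39.64] 3.3667 0.46876764045275676 [-1.66  0.25 -0.42] [-0.45 -0.03 -0.79  0.39  0.28  1.04] [[ 0.48  0.87  0.14]
 [ 0.07  0.12 -0.99]
 [-0.88  0.48 -0.  ]]
[0.28, -0.01, 0.11, -0.005, 0.0, -0.001, 4]
[0.28, -0.01, 0.11, -0.005, 0.0, -0.001, 4]
```

Call:
apply_moves --pt "0.3 0 0.1 0 0 0 4" --pt "0.3 0 0.1 0 0 0 2" --pt "0 0 0 0 0 0 1.6" --pt "0 0 0 0 0 0 1.2" --pt "0 0 0 0 0 0 0.5" --pt "0 0 0 0 0 0 0.5" --pt "0 0 0 0 0 0 0.5" --pt "0 0 0 0 0 0 0.5" --newtons 25

```text
clock: 4.03
tcp_pos: [522.1, -168.8, 34.3]
orientation: [0.631, 0.583, 0.403, -0.315]
contact_force: [1.4, 0.9, -0.9]
finger_gap: 0.11
```

```bash
python3 - <<'E'
from h import *
p,R,o=pose(); print(p,o['clock'],o['finger_gap'],o['contact_force'],o['wrist_torque'])
gp=p-5*R.as_matrix()[:,0]; print('grip',gp)
# arc: hinge 85 mm from grip
h=np.array([np.cos(.15),np.sin(.15),0]); piv=gp+85*h; piv[2]=40
W=[]
for th in np.linspace(0,np.pi/2,11)[1:]:
    W.append((piv-85*np.cos(th)*h+[0,0,85*np.sin(th)], ori(.15,.5*(1-2*th/np.pi))[0]))
plan(W,.5,2)
E
```

```text
[ 522.09 -168.84   34.27] 4.0333 0.11009213713123947 [ 1.38  0.89 -0.9 ] [-0.01  0.43  0.07]
grip [ 519.7  -169.21   38.64]
[-0.62, 0.39, -0.0, -0.005, -0.0, -0.027, 0.5]
[-0.63, 0.37, -0.0, -0.005, -0.0, -0.027, 0.5]
[-0.52, 0.41, 0.0, 0.0, -0.0, -0.025, 0.5]
[-0.53, 0.4, -0.0, 0.0, 0.0, -0.025, 0.5]
[-0.47, 0.46, 0.0, 0.0, 0.0, -0.025, 0.5]
[-0.48, 0.45, -0.0, -0.0, 0.0, -0.025, 0.5]
[-0.41, 0.51, 0.0, -0.0, 0.0, -0.025, 0.5]
[-0.43, 0.5, 0.0, -0.0, -0.0, -0.025, 0.5]
[-0.36, 0.55, 0.0, 0.0, 0.0, -0.025, 0.5]
[-0.37, 0.54, -0.0, -0.0, 0.0, -0.025, 0.5]
[-0.29, 0.59, -0.0, 0.0, -0.0, -0.025, 0.5]
[-0.31, 0.58, 0.0, 0.0, 0.0, -0.025, 0.5]
[-0.23, 0.61, 0.0, -0.0, 0.0, -0.025, 0.5]
[-0.24, 0.61, -0.0, -0.0, -0.0, -0.025, 0.5]
[-0.16, 0.63, -0.0, 0.0, 0.0, -0.025, 0.5]
[-0.18, 0.63, 0.0, -0.0, -0.0, -0.025, 0.5]
[-0.09, 0.65, -0.0, 0.0, 0.0, -0.025, 0.5]
[-0.11, 0.65, -0.0, 0.0, 0.0, -0.025, 0.5]
[-0.02, 0.65, 0.0, 0.0, -0.0, -0.025, 0.5]
[-0.04, 0.65, -0.0, 0.0, -0.0, -0.025, 0.5]
```

The gap is 9.4 mm, so the sleeve is held. I'll raise the bail along its arc.

Call:
apply_moves --pt "-0.62 0.39 0 0 0 -0.027 0.5" --pt "-0.63 0.37 0 0 0 -0.027 0.5" --pt "-0.52 0.41 0 0 0 -0.025 0.5" --pt "-0.53 0.4 0 0 0 -0.025 0.5" --pt "-0.47 0.46 0 0 0 -0.025 0.5" --pt "-0.48 0.45 0 0 0 -0.025 0.5" --pt "-0.41 0.51 0 0 0 -0.025 0.5" --pt "-0.43 0.5 0 0 0 -0.025 0.5" --pt "-0.36 0.55 0 0 0 -0.025 0.5" --pt "-0.37 0.54 0 0 0 -0.025 0.5"

```text
clock: 4.87
tcp_pos: [536.5, -165.9, 90.8]
orientation: [0.579, 0.522, 0.48, -0.402]
contact_force: [0.5, 0.2, -3.5]
finger_gap: 0.104
```

```bash
python3 - <<'E'
from h import *
p,R,o=pose(); print(p,o['clock'],o['finger_gap'],o['contact_force'],o['wrist_torque'])
gp=p-5*R.as_matrix()[:,0]; print('grip',gp)
h=np.array([np.cos(.15),np.sin(.15),0]); piv=np.array([519.7,-169.2,40])+85*h
print('radius',np.linalg.norm(gp-piv),'th',np.arctan2(gp[2]-40,-(gp-piv)@h), 'tilt',np.arcsin(R.as_matrix()[:,0]@h))
th0=np.arctan2(gp[2]-40,-(gp-piv)@h); t0=np.arcsin(R.as_matrix()[:,0]@h)
plan([(piv-85*np.cos(th)*h+[0,0,85*np.sin(th)], ori(.15,t0*(np.pi/2-th)/(np.pi/2-th0))[0]) for th in np.linspace(th0,np.pi/2,13)[1:]],.5,1)
E
```

```text
[ 536.54 -165.91   90.79] 4.8667 0.10392053649306507 [ 0.48  0.19 -3.49] [-0.12  0.42  0.01]
grip [ 535.46 -166.09   95.67]
radius 88.62341781838316 th 0.6792430073284551 tilt 0.22023032759206512
[-0.09, 0.73, 0.06, -0.015, -0.003, -0.018, 0.5]
[-0.35, 0.52, -0.0, 0.0, 0.0, -0.018, 0.5]
[-0.32, 0.54, 0.0, -0.0, -0.0, -0.018, 0.5]
[-0.28, 0.55, -0.0, 0.0, 0.0, -0.018, 0.5]
[-0.25, 0.57, 0.0, -0.0, -0.0, -0.018, 0.5]
[-0.22, 0.58, 0.0, -0.0, -0.0, -0.018, 0.5]
[-0.19, 0.59, 0.0, 0.0, 0.0, -0.018, 0.5]
[-0.15, 0.6, -0.0, 0.0, -0.0, -0.018, 0.5]
[-0.12, 0.61, -0.0, 0.0, 0.0, -0.018, 0.5]
[-0.08, 0.62, 0.0, 0.0, 0.0, -0.018, 0.5]
[-0.05, 0.62, 0.0, 0.0, 0.0, -0.018, 0.5]
[-0.01, 0.62, -0.0, -0.0, -0.0, -0.018, 0.5]
```

Call:
apply_moves --pt "0 0.7 0 -0.015 0 -0.018 0.5" --pt "-0.3 0.53 0 0 0 -0.018 0.5" --pt "-0.3 0.54 0 0 0 -0.018 0.5" --pt "-0.28 0.55 0 0 0 -0.018 0.5" --pt "-0.25 0.57 0 0 0 -0.018 0.5" --pt "-0.22 0.58 0 0 0 -0.018 0.5" --pt "-0.19 0.59 0 0 0 -0.018 0.5" --pt "-0.15 0.6 0 0 0 -0.018 0.5"

```text
clock: 5.53
tcp_pos: [571.5, -161.2, 114.2]
orientation: [0.546, 0.475, 0.524, -0.449]
contact_force: [-4.8, 0.2, 3.8]
finger_gap: 0.103
```

```bash
python3 - <<'E'
from h import *
p,R,o=pose(); print(p,o['clock'],o['finger_gap'],o['contact_force'],o['wrist_torque'])
gp=p-5*R.as_matrix()[:,0]; print('grip',gp)
h=np.array([np.cos(.15),np.sin(.15),0]); piv=np.array([519.7,-169.2,40])+85*h
print('radius',np.linalg.norm(gp-piv),'th',np.arctan2(gp[2]-40,-(gp-piv)@h), 'tilt',np.arcsin(R.as_matrix()[:,0]@h))
th0=np.arctan2(gp[2]-40,-(gp-piv)@h); t0=np.arcsin(R.as_matrix()[:,0]@h)
plan([(piv-85*np.cos(th)*h+[0,0,85*np.sin(th)], ori(.15,t0*(np.pi/2-th)/(np.pi/2-th0))[0]) for th in np.linspace(th0,np.pi/2,8)[1:]],.5,1)
E
```

```text
[ 571.5  -161.25  114.23] 5.5333 0.1031501841027664 [-4.78  0.17  3.76] [0.15 1.18 0.  ]
grip [ 571.26 -161.29  119.23]
radius 85.76121557477694 th 1.177870529745439 tilt 0.04916175471100938
[-0.08, 0.48, 0.01, -0.004, -0.001, -0.007, 0.5]
[-0.13, 0.46, -0.0, -0.0, -0.0, -0.007, 0.5]
[-0.1, 0.46, 0.0, 0.0, 0.0, -0.007, 0.5]
[-0.08, 0.47, -0.0, -0.0, 0.0, -0.007, 0.5]
[-0.06, 0.47, -0.0, 0.0, 0.0, -0.007, 0.5]
[-0.03, 0.47, -0.0, -0.0, 0.0, -0.007, 0.5]
[-0.01, 0.47, 0.0, 0.0, 0.0, -0.007, 0.5]
```

The grip torque is building up: about 5 N sideways. I'll loosen it so the bail is cradled between the pads and turns freely.

Call:
apply_moves --pt "0 0 0 0 0 0 1.5" --pt "0 0 0 0 0 0 1.5" --pt "-0.1 0.4 0 0 0 -0.007 1.5" --pt "-0.1 0.4 0 0 0 -0.007 1.5" --pt "-0.1 0.4 0 0 0 -0.007 1.5" --pt "-0.1 0.4 0 0 0 -0.007 1.5" --pt "-0.1 0.5 0 0 0 -0.007 1.5" --pt "0 0.5 0 0 0 -0.007 1.5" --pt "0 0.5 0 0 0 0 1.5" --pt "0 0 0 0 0 0 1.5"

```text
clock: 6.37
tcp_pos: [605.9, -157.1, 120.8]
orientation: [0.536, 0.463, 0.534, -0.462]
contact_force: [0.3, -0.0, -0.1]
finger_gap: 0.181
```

```bash
python3 - <<'E'
from h import *
p,R,o=pose(); print(p,o['clock'],o['finger_gap'],o['contact_force'],o['wrist_torque'])
gp=p-5*R.as_matrix()[:,0]; print('grip',gp,R.as_matrix())
a=snap('top','t2');b=snap('side','s2')
x=cv2.resize(a[150:250,215:315],None,fx=4,fy=4,interpolation=3);y=cv2.resize(b[150:250,200:300],None,fx=4,fy=4,interpolation=3)
cv2.imwrite('pics/d2.png',np.hstack([x,y]))
E
```

```text
[ 605.94 -157.12  120.77] 6.3667 0.18105007598231956 [ 0.34 -0.04 -0.1 ] [-0.02 -0.01  0.06]
grip [ 605.92 -157.12  125.77] [[ 0.    0.99  0.14]
 [-0.    0.14 -0.99]
 [-1.    0.    0.  ]]
```

View pics/d2.png

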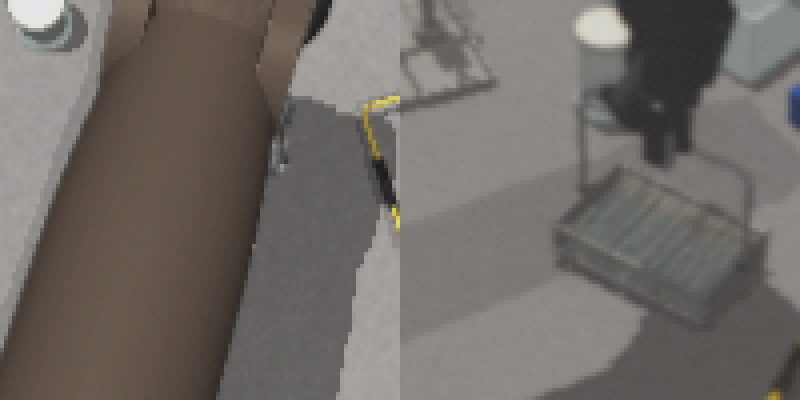

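```bash
python3 - <<'E'
from h import *
print(atz('side',(286.75,210.75),40),atz('side',(245.75,197),40))
print('arm tops',atz('side',(287.3,191.5),122),atz('side',(245.5,174.5),122))
print(proj('side',[[614,-224.7,40],[593.4,-88.3,40],[614,-224.7,122],[593.4,-88.3,122]]))
E
```

```text
[ 632.   -212.48   40.  ] [593.   -89.21  40.  ]
arm tops [ 622.06 -216.42  122.  ] [595.5  -86.14 122.  ]
[[285.94 216.14]
 [245.62 196.79]
 [287.73 194.4 ]
 [245.53 175.19]]
```

The side view shows the bail upright between the fingers, with the arms at about (583,188) and (747,243) in the crop. The rack stands level in its place, and the left hinge agrees with its starting position to about 1 mm. Next I grip and lift.

Call:
apply_moves --pt "0 0 0 0 0 0 1.2" --pt "0 0 0 0 0 0 0.5" --pt "0 0 0 0 0 0 0.5" --pt "0 0 0 0 0 0 0.5" --pt "-0.2 0 0 0 0 0 0.5" --pt "-0.3 0 0 0 0 0 0.5" --pt "-0.4 0 0 0 0 0 0.5" --pt "-0.5 0 0 0 0 0 0.5" --pt "-0.6 0 0 0 0 0 0.5" --pt "-0.7 0 0 0 0 0 0.5" --newtons 60

```text
clock: 7.3
tcp_pos: [600.7, -156.7, 145.1]
orientation: [0.532, 0.462, 0.537, -0.464]
contact_force: [0.0, -0.1, -4.8]
finger_gap: 0.091
```

Call:
apply_moves --pt "-1 0 0 0 0 0 0.5" --pt "-1.1 0 0 0 0 0 0.5" --pt "-1.2 0 0 0 0 0 0.5" --pt "-1.2 0 0 0 0 0 0.5" --pt "-1.2 0 0 0 0 0 0.5" --pt "-1.2 0 0 0 0 0 0.5" --pt "-1 0 0 0 0 0 0.5" --pt "-0.8 0 0 0 0 0 0.5" --pt "-0.4 0 0 0 0 0 0.5" --pt "0 0 0 0 0 0 0.5"

```text
clock: 8.13
tcp_pos: [602.1, -157.1, 251.1]
orientation: [0.535, 0.463, 0.534, -0.462]
contact_force: [0.3, 0.5, -4.8]
finger_gap: 0.094
```

```bash
cat >> h.py <<'E'
YS=-0.405; OS=np.array([563.,200,0]); U=np.array([np.cos(YS),np.sin(YS),0]); V=np.array([-np.sin(YS),np.cos(YS),0])
def sf(P): d=np.asarray(P)-OS; return np.array([d@U,d@V,d[2]])
def fs(x,y,z): return OS+x*U+y*V+[0,0,z]
def st():
    p,R,o=pose(); gp=p-5*R.as_matrix()[:,0]
    print('clk',o['clock'],'grip',gp,'stand',sf(gp),'F',o['contact_force'],'T',o['wrist_torque'],'gap',o['finger_gap']*85.4)
    return gp,R
E
python3 - <<'E'
from h import *
gp,R=st(); Rm=R*R_.from_rotvec([0,0,0])
R1=ori(YS,0)[0]; print((R.inv()*R1).as_rotvec())
plan([(fs(-115,-150,240),Slerp([0,1],R_.concatenate([R,R1]))(.9))],.5,32)
E
```

```text
clk 8.1333 grip [ 602.08 -157.08  256.12] stand [ 176.61 -312.79  256.12] F [ 0.35  0.46 -4.78] T [-0.05 -0.04  0.03] gap 8.037785300518426
[ 0.55 -0.   -0.  ]
[0.05, -0.51, -0.91, 0.015, -0.0, -0.0, 0.5]
[0.05, -0.53, -0.9, 0.015, -0.0, -0.0, 0.5]
[0.05, -0.54, -0.89, 0.015, -0.0, -0.0, 0.5]
[0.05, -0.55, -0.88, 0.015, -0.0, -0.0, 0.5]
[0.05, -0.57, -0.88, 0.015, -0.0, -0.0, 0.5]
[0.05, -0.58, -0.87, 0.015, -0.0, -0.0, 0.5]
[0.05, -0.59, -0.86, 0.015, -0.0, -0.0, 0.5]
[0.05, -0.61, -0.85, 0.015, -0.0, -0.0, 0.5]
[0.05, -0.62, -0.84, 0.015, -0.0, -0.0, 0.5]
[0.05, -0.63, -0.83, 0.015, -0.0, -0.0, 0.5]
[0.05, -0.65, -0.82, 0.015, -0.0, -0.0, 0.5]
[0.05, -0.66, -0.81, 0.015, -0.0, -0.0, 0.5]
[0.05, -0.67, -0.8, 0.015, -0.0, -0.0, 0.5]
[0.05, -0.68, -0.79, 0.015, -0.0, -0.0, 0.5]
[0.05, -0.7, -0.78, 0.015, -0.0, -0.0, 0.5]
[0.05, -0.71, -0.77, 0.015, -0.0, -0.0, 0.5]
[0.05, -0.72, -0.76, 0.015, -0.0, -0.0, 0.5]
[0.05, -0.73, -0.75, 0.015, -0.0, -0.0, 0.5]
[0.05, -0.74, -0.73, 0.015, -0.0, -0.0, 0.5]
[0.05, -0.75, -0.72, 0.015, -0.0, -0.0, 0.5]
[0.05, -0.76, -0.71, 0.015, -0.0, -0.0, 0.5]
[0.05, -0.78, -0.7, 0.015, -0.0, -0.0, 0.5]
[0.05, -0.79, -0.69, 0.015, -0.0, -0.0, 0.5]
[0.05, -0.8, -0.67, 0.015, -0.0, -0.0, 0.5]
[0.05, -0.81, -0.66, 0.015, -0.0, -0.0, 0.5]
[0.05, -0.82, -0.65, 0.015, -0.0, -0.0, 0.5]
[0.05, -0.83, -0.64, 0.015, -0.0, -0.0, 0.5]
[0.05, -0.84, -0.62, 0.015, -0.0, -0.0, 0.5]
[0.05, -0.85, -0.61, 0.015, -0.0, -0.0, 0.5]
[0.05, -0.86, -0.6, 0.015, -0.0, -0.0, 0.5]
[0.05, -0.86, -0.58, 0.015, -0.0, -0.0, 0.5]
[0.05, -0.87, -0.57, 0.015, -0.0, -0.0, 0.5]
```

Call:
apply_moves --pt "0 -0.3 -0.5 0.01 0 0 0.5" --pt "0.05 -0.5 -0.9 0.015 0 0 0.5" --pt "0.05 -0.54 -0.9 0.015 0 0 0.5" --pt "0.05 -0.55 -0.88 0.015 0 0 0.5" --pt "0.05 -0.57 -0.88 0.015 0 0 0.5" --pt "0.05 -0.58 -0.87 0.015 0 0 0.5" --pt "0.05 -0.6 -0.86 0.015 0 0 0.5" --pt "0.05 -0.6 -0.85 0.015 0 0 0.5" --pt "0.05 -0.62 -0.84 0.015 0 0 0.5" --pt "0.05 -0.63 -0.83 0.015 0 0 0.5"

```text
clock: 8.97
tcp_pos: [534.4, -73.5, 239.7]
orientation: [-0.494, -0.502, -0.499, 0.505]
contact_force: [-0.0, -0.2, -5.0]
finger_gap: 0.093
```

Call:
apply_moves --pt "0.05 -0.65 -0.82 0.015 0 0 0.5" --pt "0.05 -0.66 -0.81 0.015 0 0 0.5" --pt "0.05 -0.67 -0.8 0.015 0 0 0.5" --pt "0.05 -0.68 -0.79 0.015 0 0 0.5" --pt "0.05 -0.7 -0.78 0.015 0 0 0.5" --pt "0.05 -0.71 -0.77 0.015 0 0 0.5" --pt "0.05 -0.72 -0.76 0.015 0 0 0.5" --pt "0.05 -0.73 -0.75 0.015 0 0 0.5" --pt "0.05 -0.74 -0.73 0.015 0 0 0.5" --pt "0.05 -0.75 -0.72 0.015 0 0 0.5"

```text
clock: 9.8
tcp_pos: [459.5, 16.5, 228.4]
orientation: [-0.448, -0.537, -0.46, 0.547]
contact_force: [-0.8, 0.3, -4.8]
finger_gap: 0.09
```

```bash
python3 - <<'E'
from h import *
gp,R=st(); R1=ori(YS,0)[0]
plan([(fs(-115,-150,235),Slerp([0,1],R_.concatenate([R,R1]))(.7)),(fs(-115,-20,235),R1)],.5,14)
E
```

```text
clk 9.8 grip [459.61  16.46 233.38] stand [ -22.71 -209.43  233.38] F [-0.75  0.3  -4.78] T [-0.04 -0.05 -0.04] gap 7.675890055485547
[0.0, -0.55, -0.56, 0.011, 0.0, 0.001, 0.5]
[-0.0, -0.55, -0.56, 0.011, 0.0, 0.001, 0.5]
[-0.0, -0.56, -0.55, 0.011, 0.0, 0.001, 0.5]
[-0.0, -0.56, -0.54, 0.011, 0.0, 0.001, 0.5]
[-0.0, -0.57, -0.54, 0.011, 0.0, 0.001, 0.5]
[-0.0, -0.58, -0.53, 0.011, 0.0, 0.001, 0.5]
[-0.0, -0.58, -0.52, 0.011, 0.0, 0.001, 0.5]
[-0.0, -0.59, -0.52, 0.011, 0.0, 0.001, 0.5]
[-0.0, -0.59, -0.51, 0.011, 0.0, 0.001, 0.5]
[-0.0, -0.6, -0.5, 0.011, 0.0, 0.001, 0.5]
[-0.01, -0.61, -0.5, 0.011, 0.0, 0.001, 0.5]
[-0.01, -0.61, -0.49, 0.011, 0.0, 0.001, 0.5]
[-0.01, -0.62, -0.48, 0.011, 0.0, 0.001, 0.5]
[-0.01, -0.62, -0.48, 0.011, 0.0, 0.001, 0.5]
[-0.0, 0.06, -0.93, 0.005, 0.0, 0.0, 0.5]
[-0.0, 0.06, -0.93, 0.005, 0.0, 0.0, 0.5]
[-0.0, 0.05, -0.93, 0.005, 0.0, 0.0, 0.5]
[-0.0, 0.05, -0.93, 0.005, 0.0, 0.0, 0.5]
[-0.0, 0.05, -0.93, 0.005, 0.0, 0.0, 0.5]
[-0.0, 0.04, -0.93, 0.005, 0.0, 0.0, 0.5]
[-0.0, 0.04, -0.93, 0.005, 0.0, 0.0, 0.5]
[-0.0, 0.03, -0.93, 0.005, 0.0, 0.0, 0.5]
[-0.0, 0.03, -0.93, 0.005, 0.0, 0.0, 0.5]
[-0.0, 0.02, -0.93, 0.005, 0.0, 0.0, 0.5]
[-0.0, 0.02, -0.93, 0.005, 0.0, 0.0, 0.5]
[-0.0, 0.01, -0.93, 0.005, 0.0, 0.0, 0.5]
[-0.0, 0.01, -0.93, 0.005, 0.0, 0.0, 0.5]
[-0.0, 0.0, -0.93, 0.005, 0.0, 0.0, 0.5]
```

Call:
apply_moves --pt "0 -0.65 -0.6 0.013 0 0 0.5" --pt "0 -0.75 -0.75 0.015 0 0 0.5" --pt "0 -0.8 -0.75 0.015 0 0 0.5" --pt "0 -0.8 -0.75 0.015 0 0 0.5" --pt "0 -0.8 -0.75 0.015 0 0 0.5" --pt "0 -0.8 -0.75 0.015 0 0 0.5" --pt "0 -0.8 -0.75 0.015 0 0 0.5" --pt "0 -0.85 -0.75 0.015 0 0 0.5" --pt "0 -0.85 -0.75 0.015 0 0 0.5" --pt "0 -0.6 -0.85 0.015 0 0 0.5"

```text
clock: 10.63
tcp_pos: [391.0, 112.1, 223.9]
orientation: [-0.401, -0.569, -0.416, 0.585]
contact_force: [-0.6, 0.5, -4.8]
finger_gap: 0.094
```

Call:
apply_moves --pt "0 -0.3 -0.95 0.007 0 0 0.5" --pt "0 0 -1 0.007 0 0 0.5" --pt "0 0 -1 0.007 0 0 0.5" --pt "0 0 -1 0.007 0 0 0.5" --pt "0 0 -1 0.007 0 0 0.5" --pt "0 0 -1 0.007 0 0 0.5" --pt "0 0 -1 0.007 0 0 0.5" --pt "0 0 -1 0 0 0 0.5" --pt "0 0 -0.7 0 0 0 0.5" --pt "0 0 -0.4 0 0 0 0.5"

```text
clock: 11.47
tcp_pos: [413.3, 202.7, 218.4]
orientation: [-0.385, -0.577, -0.402, 0.598]
contact_force: [0.6, -1.1, -4.4]
finger_gap: 0.093
```

```bash
python3 - <<'E'
from h import *
gp,R=st(); R1=ori(YS,0)[0]
plan([(fs(-115,0,215),R1)],.5,8)
a=snap('top','t3');b=snap('side','s3')
x=cv2.resize(a[130:230,120:230],None,fx=4,fy=4,interpolation=3);y=cv2.resize(b[95:195,120:210],None,fx=4,fy=4,interpolation=3)
cv2.imwrite('pics/d3.png',np.hstack([x,y]))
E
```

```text
clk 11.4667 grip [413.46 202.7  223.39] stand [-138.51  -56.44  223.39] F [ 0.61 -1.07 -4.36] T [ 0.05 -0.09  0.  ] gap 7.925801277616878
[0.09, 0.31, -0.7, 0.002, 0.002, 0.004, 0.5]
[0.09, 0.31, -0.7, 0.002, 0.002, 0.004, 0.5]
[0.09, 0.31, -0.7, 0.002, 0.002, 0.004, 0.5]
[0.09, 0.3, -0.7, 0.002, 0.002, 0.004, 0.5]
[0.1, 0.3, -0.7, 0.002, 0.002, 0.004, 0.5]
[0.1, 0.3, -0.71, 0.002, 0.002, 0.004, 0.5]
[0.1, 0.3, -0.71, 0.002, 0.002, 0.004, 0.5]
[0.1, 0.3, -0.71, 0.002, 0.002, 0.004, 0.5]
```

View pics/d3.png

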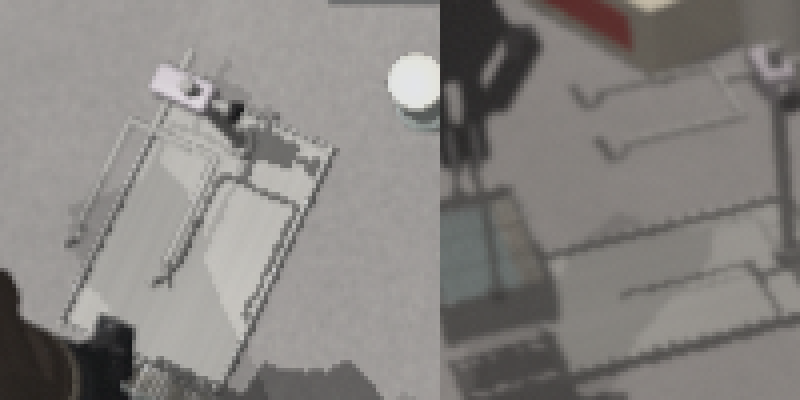

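```bash
python3 - <<'E'
from h import *
S4=lambda X,Y:((X-440+.5)/4-.5+120,(Y+.5)/4-.5+95)
T4=lambda X,Y:((X+.5)/4-.5+120,(Y+.5)/4-.5+130)
def onpl(n,uv,y):
    o,v=ray(n,uv); o=o-OS; s=(y-o@V)/(v@V); P=o+s*v; return np.array([P@U,P[2]])
for nm,q,y in [('farTip',(574,87),38),('farNotch',(590,104),38),('farLev',(604,97),38),('farCorner',(716,73),38),
 ('nearTip',(600,140),-38),('nearNotch',(613,157),-38),('nearLev',(628,150),-38),('nearCorner',(742,122),-38)]:
    print(nm,onpl('side',S4(*q),y))
for nm,q,z in [('farTip',(72,243),186),('nearTip',(160,285),186),('cornerL',(133,120),176),('cornerR',(216,160),176),('post',(193,90),208)]:
    print(nm,sf(atz('top',T4(*q),z)))
a,b=T4(72,243),S4(574,87);P,e=tri(a,b);print('tri far',sf(P),e)
a,b=T4(160,283),S4(600,140);P,e=tri(a,b);print('tri near',sf(P),e)
# Model overlay
for L in (170,176,182):
  for x in(-15,-22,-28): print(L,x,[proj('side',[fs(x-12,s*38,L+10),fs(x,s*38,L-10),fs(72,s*38,L)]).round(1).tolist() for s in(1,-1)])
print([S4(*q) for q in[(574,87),(590,104),(716,73),(600,140),(613,157),(742,122)]])
E
```

```text
farTip [-40.43 190.14]
farNotch [-30.39 172.32]
farLev [-18.92 175.71]
farCorner [ 70.76 175.04]
nearTip [-39.77 188.86]
nearNotch [-32.2  171.83]
nearLev [-20.44 174.86]
nearCorner [ 67.78 176.4 ]
farTip [-35.02  38.92 186.  ]
nearTip [-36.54 -38.74 186.  ]
cornerL [ 73.59  43.01 176.  ]
cornerR [ 71.29 -31.94 176.  ]
post [110.54  -1.15 208.  ]
tri far [-37.69  38.15 189.56] 5.376759261905841
tri near [-37.46 -38.37 188.68] 4.693979322938854
170 -15 [[[157.9, 118.3], [162.5, 122.9], [189.1, 114.2]], [[164.3, 131.2], [169.0, 135.9], [196.6, 126.6]]]
170 -22 [[[155.6, 118.8], [160.3, 123.4], [189.1, 114.2]], [[161.9, 131.7], [166.7, 136.4], [196.6, 126.6]]]
170 -28 [[[153.7, 119.2], [158.4, 123.8], [189.1, 114.2]], [[159.9, 132.2], [164.7, 136.9], [196.6, 126.6]]]
176 -15 [[[157.6, 116.6], [162.3, 121.3], [189.0, 112.5]], [[164.0, 129.5], [168.8, 134.2], [196.5, 124.9]]]
176 -22 [[[155.4, 117.1], [160.1, 121.8], [189.0, 112.5]], [[161.7, 130.0], [166.5, 134.7], [196.5, 124.9]]]
176 -28 [[[153.4, 117.5], [158.2, 122.2], [189.0, 112.5]], [[159.7, 130.5], [164.5, 135.2], [196.5, 124.9]]]
182 -15 [[[157.4, 114.9], [162.0, 119.6], [188.8, 110.9]], [[163.7, 127.8], [168.5, 132.5], [196.3, 123.2]]]
182 -22 [[[155.1, 115.4], [159.8, 120.1], [188.8, 110.9]], [[161.4, 128.3], [166.2, 133.0], [196.3, 123.2]]]
182 -28 [[[153.2, 115.8], [157.9, 120.5], [188.8, 110.9]], [[159.4, 128.7], [164.3, 133.5], [196.3, 123.2]]]
[(153.125, 116.375), (157.125, 120.625), (188.625, 112.875), (159.625, 129.625), (162.875, 133.875), (195.125, 125.125)]
```

The crop shows the tips at (574,87) and (600,140), the notch bottoms at (590,104) and (613,157), and the fork corners at (716,73) and (742,122). They agree with prongs at y = ±38. I estimate the level part at about 177 mm high and the notch middle at x ≈ -26 ± 4. The wire should therefore rest at about z = 172, against 182 on the level part and more than 190 on a tip.

Call:
apply_moves --pt "0.1 0.2 -0.5 0.002 0.002 0.004 0.5" --pt "0.1 0.3 -0.7 0.002 0.002 0.004 0.5" --pt "0.1 0.3 -0.7 0.002 0.002 0.004 0.5" --pt "0.1 0.3 -0.7 0.002 0.002 0.004 0.5" --pt "0.1 0.3 -0.7 0.002 0.002 0.004 0.5" --pt "0.1 0.3 -0.7 0.002 0.002 0.004 0.5" --pt "0.1 0.3 -0.7 0.002 0.002 0.004 0.5" --pt "0.1 0.3 -0.6 0.002 0.002 0.004 0.5" --pt "0 0 -0.2 0 0 0 0.5" --pt "0 0 0 0 0 0 0.5"

```text
clock: 12.4
tcp_pos: [460.6, 247.8, 208.2]
orientation: [0.387, 0.592, 0.389, -0.59]
contact_force: [0.4, 0.4, -5.5]
finger_gap: 0.091
```

```bash
python3 - <<'E'
from h import *
gp,R=st(); R1=ori(YS,0)[0]
plan([(fs(-70,0,210),R1)],.5,6)
plan([(fs(-26,0,206),R1)],.5,1)
E
```

```text
clk 12.4 grip [460.55 247.82 213.16] stand [-113.      3.58  213.16] F [ 0.45  0.43 -5.47] T [-0.01  0.03 -0.02] gap 7.7899136610199315
[0.05, 0.72, 0.06, -0.001, -0.001, 0.0, 0.5]
[0.05, 0.72, 0.06, -0.001, -0.001, 0.0, 0.5]
[0.05, 0.72, 0.06, -0.001, -0.001, 0.0, 0.5]
[0.05, 0.72, 0.06, -0.001, -0.001, 0.0, 0.5]
[0.05, 0.72, 0.06, -0.001, -0.001, 0.0, 0.5]
[0.05, 0.72, 0.06, -0.001, -0.001, 0.0, 0.5]
[0.71, 8.7, 0.32, -0.005, -0.004, 0.001, 0.5]
```

Call:
apply_moves --pt "0 0.3 0.1 0 0 0 0.5" --pt "0 0.5 0.1 0 0 0 0.5" --pt "0 0.5 0.1 0 0 0 0.5" --pt "0 0.5 0.05 0 0 0 0.5" --pt "0 0.5 0 0 0 0 0.5" --pt "0 0.5 0 0 0 0 0.5" --pt "0 0.5 0 0 0 0 0.5" --pt "0 0.5 0 0 0 0 0.5" --pt "0 0.5 0 0 0 0 0.5" --pt "0 0.5 0 0 0 0 0.5"

```text
clock: 13.23
tcp_pos: [506.8, 222.1, 208.5]
orientation: [0.387, 0.592, 0.388, -0.59]
contact_force: [-1.1, -0.2, -4.6]
finger_gap: 0.091
```

Call:
apply_moves --pt "0 0.5 0 0 0 0 0.5" --pt "0 0.5 0 0 0 0 0.5" --pt "0 0.5 0 0 0 0 0.5" --pt "0 0.5 0 0 0 0 0.5" --pt "0 0.5 0 0 0 0 0.5" --pt "0 0.5 0 0 0 0 0.5" --pt "0 0.4 0 0 0 0 0.5" --pt "0 0.2 0 0 0 0 0.5" --pt "0 0 0 0 0 0 0.5"

```text
clock: 13.98
tcp_pos: [544.7, 205.7, 207.9]
orientation: [0.387, 0.592, 0.388, -0.591]
contact_force: [-0.8, -1.0, -4.5]
finger_gap: 0.093
```

```bash
python3 - <<'E'
from h import *
gp,R=st(); R1=ori(YS,0)[0]
plan([(fs(-26,0,180),R1)],.5,1)
a=snap('top','t4');b=snap('side','s4')
x=cv2.resize(a[140:220,130:200],None,fx=5,fy=5,interpolation=3);y=cv2.resize(b[85:165,135:215],None,fx=5,fy=5,interpolation=3)
cv2.imwrite('pics/d4.png',np.hstack([x,y]))
E
```

```text
clk 13.9833 grip [544.7  205.65 212.88] stand [-19.04  -2.01 212.88] F [-0.81 -1.03 -4.52] T [-0.04  0.05 -0.04] gap 7.905033074874947
[3.29, -0.69, -0.19, -0.006, -0.003, 0.001, 0.5]
```

View pics/d4.png

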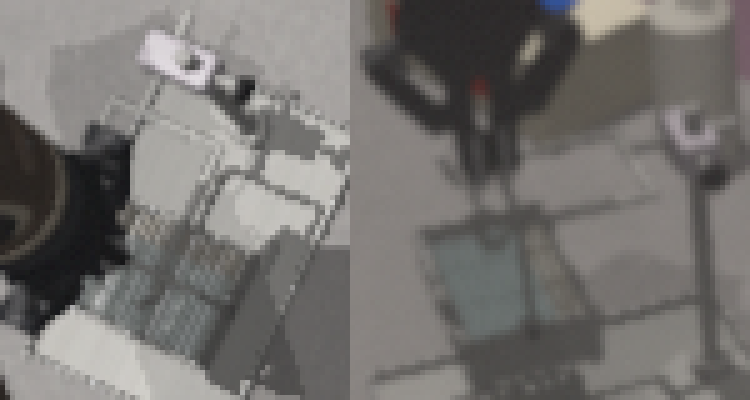

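The overshoot left the wire at x = -19. In the side crop the wire hangs above the prongs, with the near notch at about (490,240) below it. I'll correct back to x = -26 and come down.

Call:
apply_moves --pt "0 -0.3 -0.1 0 0 0 0.5" --pt "0.2 -0.3 -0.1 -0.003 0 0 0.5" --pt "0.4 -0.1 0 -0.003 0 0 0.5" --pt "0.4 0 0 0 0 0 0.5" --pt "0.3 0 0 0 0 0 0.5" --pt "0.3 0 0 0 0 0 0.5" --pt "0.2 0 0 0 0 0 0.5" --pt "0 0 0 0 0 0 0.5"

```text
clock: 14.75
tcp_pos: [536.5, 211.7, 187.9]
orientation: [0.389, 0.59, 0.391, -0.589]
contact_force: [0.1, 0.0, -5.1]
finger_gap: 0.091
```

```bash
python3 - <<'E'
from h import *
gp,R=st(); R1=ori(YS,0)[0]
plan([(fs(-26,0,180),R1)],.5,1)
E
```

```text
clk 14.75 grip [536.46 211.71 192.87] stand [-29.     0.31 192.87] F [ 0.11  0.02 -5.08] T [-0.01 -0.    0.01] gap 7.754873277707914
[1.29, 0.3, 0.04, 0.003, -0.003, 0.002, 0.5]
```

Call:
apply_moves --pt "0 0.2 0 0.002 0 0 0.5" --pt "0 0.1 0 0 0 0 0.5" --pt "0.15 0 0 0 0 0 0.5" --pt "0.15 0 0 0 0 0 0.5" --pt "0.1 0 0 0 0 0 0.5" --pt "0 0 0 0 0 0 0.5"

```text
clock: 15.25
tcp_pos: [540.0, 210.2, 183.6]
orientation: [0.388, 0.591, 0.39, -0.59]
contact_force: [0.0, -0.0, -4.8]
finger_gap: 0.09
```

Call:
apply_moves --pt "0.15 0 0 0 0 0 0.5" --pt "0.15 0 0 0 0 0 0.5" --pt "0.1 0 0 0 0 0 0.5" --pt "0 0 0 0 0 0 0.5"

```text
clock: 15.58
tcp_pos: [540.0, 210.2, 179.2]
orientation: [0.388, 0.591, 0.39, -0.59]
contact_force: [-0.2, 0.1, -4.3]
finger_gap: 0.088
```

```bash
python3 - <<'E'
from h import *
gp,R=st(); R1=ori(YS,0)[0]
plan([(fs(-26,0,180),R1)],.5,1)
E
```

```text
clk 15.5833 grip [539.99 210.22 184.25] stand [-25.17   0.33 184.25] F [-0.18  0.05 -4.32] T [-0.    0.04  0.02] gap 7.527037407944207
[0.42, -0.08, 0.04, -0.0, -0.003, 0.001, 0.5]
```

Call:
apply_moves --pt "0.12 0 0 0 0 0 0.5" --pt "0.12 0 0 0 0 0 0.5" --pt "0 0 0 0 0 0 0.5"

```text
clock: 15.83
tcp_pos: [539.9, 210.3, 176.6]
orientation: [0.388, 0.591, 0.39, -0.59]
contact_force: [0.3, -0.1, -4.6]
finger_gap: 0.092
```

Call:
apply_moves --pt "0.12 0 0 0 0 0 0.5" --pt "0.12 0 0 0 0 0 0.5" --pt "0 0 0 0 0 0 0.5"

```text
clock: 16.08
tcp_pos: [539.9, 210.3, 173.9]
orientation: [0.388, 0.591, 0.39, -0.59]
contact_force: [0.8, 0.9, -4.8]
finger_gap: 0.091
```

Call:
apply_moves --pt "0.12 0 0 0 0 0 0.5" --pt "0 0 0 0 0 0 0.5"

```text
clock: 16.25
tcp_pos: [539.9, 210.3, 172.6]
orientation: [0.388, 0.591, 0.39, -0.59]
contact_force: [-0.0, -0.9, -5.3]
finger_gap: 0.092
```

Call:
apply_moves --pt "0.1 0 0 0 0 0 0.5" --pt "0 0 0 0 0 0 0.5"

```text
clock: 16.42
tcp_pos: [539.9, 210.4, 171.6]
orientation: [0.388, 0.591, 0.39, -0.59]
contact_force: [0.1, 1.0, -4.3]
finger_gap: 0.09
```

Call:
apply_moves --pt "0.1 0 0 0 0 0 0.5" --pt "0 0 0 0 0 0 0.5"

```text
clock: 16.58
tcp_pos: [539.8, 210.6, 171.0]
orientation: [0.388, 0.591, 0.39, -0.59]
contact_force: [-1.5, 0.3, -4.0]
finger_gap: 0.09
```

Call:
apply_moves --pt "0.1 0 0 0 0 0 0.5" --pt "0 0 0 0 0 0 0.5"

```text
clock: 16.75
tcp_pos: [539.6, 210.8, 170.5]
orientation: [0.388, 0.591, 0.391, -0.589]
contact_force: [-1.1, -0.2, -2.7]
finger_gap: 0.092
```

It touched at grip z ≈ 176 with a push towards the stand's -x, so the wire is on the inner slope of the notch. I'll ease it 2 mm that way and continue down.

Call:
apply_moves --pt "0 -0.15 0 0 0 0 0.5" --pt "0 -0.1 0 0 0 0 0.5" --pt "0 0 0 0 0 0 0.5"

```text
clock: 17.0
tcp_pos: [537.4, 211.6, 170.2]
orientation: [0.388, 0.591, 0.39, -0.589]
contact_force: [-0.2, -1.1, -4.1]
finger_gap: 0.087
```

Call:
apply_moves --pt "0.1 0 0 0 0 0 0.5" --pt "0 0 0 0 0 0 0.5"

```text
clock: 17.17
tcp_pos: [537.4, 211.6, 168.7]
orientation: [0.388, 0.591, 0.39, -0.589]
contact_force: [0.2, 0.7, -4.6]
finger_gap: 0.088
```

Call:
apply_moves --pt "0.1 0 0 0 0 0 0.5" --pt "0 0 0 0 0 0 0.5"

```text
clock: 17.33
tcp_pos: [537.5, 211.6, 167.8]
orientation: [0.388, 0.591, 0.39, -0.589]
contact_force: [-2.1, 0.4, -2.0]
finger_gap: 0.088
```

Call:
apply_moves --pt "0 -0.15 0 0 0 0 0.5" --pt "0 -0.1 0 0 0 0 0.5" --pt "0 0 0 0 0 0 0.5"

```text
clock: 17.58
tcp_pos: [536.7, 212.2, 168.5]
orientation: [0.389, 0.592, 0.389, -0.589]
contact_force: [0.7, -0.0, -3.5]
finger_gap: 0.088
```

Call:
apply_moves --pt "0.1 0 0 0 0 0 0.5" --pt "0 0 0 0 0 0 0.5"

```text
clock: 17.75
tcp_pos: [536.8, 212.2, 167.8]
orientation: [0.389, 0.593, 0.389, -0.588]
contact_force: [0.2, -0.5, -1.5]
finger_gap: 0.091
```

Call:
apply_moves --pt "0.1 0 0 0 0 0 0.5" --pt "0 0 0 0 0 0 0.5"

```text
clock: 17.92
tcp_pos: [536.8, 212.3, 167.6]
orientation: [0.389, 0.593, 0.389, -0.588]
contact_force: [-0.3, -1.2, -0.4]
finger_gap: 0.091
```

```bash
python3 - <<'E'
from h import *
gp,R=st(); o=arm.get_obs(); t=o['wrist_torque']; print('torque u,v,z',t@U,t@V,t[2],'F u,v',o['contact_force']@U,o['contact_force']@V, R.as_matrix())
x=snap('top','t5')[140:220,130:200];y=snap('side','s5')[85:165,135:215]
f=lambda i:cv2.resize(i,None,fx=5,fy=5,interpolation=3)
cv2.imwrite('pics/d5.png',np.hstack([f(x),f(y)]))
E
```

```text
clk 17.9167 grip [536.8  212.28 172.58] stand [-28.92   0.96 172.58] F [-0.31 -1.23 -0.36] T [-0.27  0.03  0.  ] gap 7.782043181460924
torque u,v,z -0.26121054985406733 -0.08029529745788823 0.0017591139844045124 F u,v 0.20292938850411435 -1.251710022868772 [[ 0.01  0.92 -0.39]
 [ 0.   -0.39 -0.92]
 [-1.    0.   -0.01]]
```

View pics/d5.png

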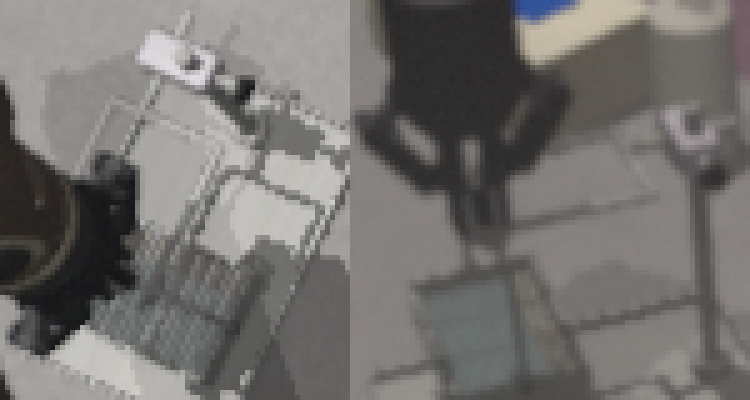

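The side crop shows the bar down at the prong tips at about (485,240), with the rack hanging level below. I'll level the tool and take several force readings to check that both prongs share the load.

```bash
python3 - <<'E'
from h import *
gp,R=st(); R1=ori(YS,0)[0]
print((R.inv()*R1).as_rotvec())
E
```

```text
clk 18.0167 grip [536.78 212.27 172.6 ] stand [-28.93   0.94 172.6 ] F [ 0.55 -0.84 -0.01] T [-0.29 -0.01  0.05] gap 7.910992017047359
[-0.   -0.01 -0.  ]
```

Call:
apply_moves --pt "0 0 0 0 0 0 0.5" --pt "0 0 0 0 0 0 0.5"

```text
clock: 18.18
tcp_pos: [536.8, 212.3, 167.8]
orientation: [0.389, 0.593, 0.389, -0.588]
contact_force: [-0.1, -0.6, -0.7]
finger_gap: 0.093
```

```bash
python3 - <<'E'
from h import *
gp,R=st(); o=arm.get_obs(); t=o['wrist_torque']; print('torque u,v',t@U,t@V,'F u,v',o['contact_force']@U,o['contact_force']@V)
R1=ori(YS,0)[0]
print((R.inv()*R1).as_rotvec())
E
```

```text
clk 18.1833 grip [536.79 212.24 172.77] stand [-28.92   0.92 172.77] F [-0.14 -0.62 -0.68] T [-0.27 -0.04 -0.02] gap 7.939522822745978
torque u,v -0.23494348345166502 -0.1400670530460427 F u,v 0.1187877700265932 -0.6252646721263493
[-0.   -0.01 -0.  ]
```

The torque about the stand's x is about -0.25 N·m, so the load is mostly on the near (-y) prong. The tool also leans 0.01 rad, so I'll level it and lower the far side.

Call:
apply_moves --pt "0 0 0 0 -0.008 0 0.5" --pt "0 0 0 0 -0.004 0 0.5" --pt "0 0 0 0 0 0 0.5"

```text
clock: 18.43
tcp_pos: [536.8, 212.3, 167.7]
orientation: [-0.392, -0.589, -0.386, 0.592]
contact_force: [-0.3, -1.3, -1.2]
finger_gap: 0.09
```

```bash
cat >> h.py <<'E'
def ft():
    gp,R=st(); o=arm.get_obs(); t=o['wrist_torque']; print('torque u,v',t@U,t@V,'F u,v',o['contact_force']@U,o['contact_force']@V,'rot',np.round((R.inv()*ori(YS,0)[0]).as_rotvec(),4))
E
python3 -c "from h import *; ft()"
```

```text
clk 18.4333 grip [536.79 212.32 172.66] stand [-28.94   1.   172.66] F [-0.32 -1.33 -1.17] T [-0.21 -0.04  0.03] gap 7.6777067707641695
torque u,v -0.17249530462988288 -0.11801672078631731 F u,v 0.23113691890761653 -1.345078456706342 rot [-0.    0.01 -0.  ]
```

Call:
apply_moves --pt "0.04 0 0 0 -0.008 0 0.5" --pt "0 0 0 0 0 0 0.5"

```text
clock: 18.6
tcp_pos: [536.9, 212.3, 167.4]
orientation: [-0.393, -0.586, -0.385, 0.594]
contact_force: [-0.1, -1.5, 0.2]
finger_gap: 0.091
```

```bash
python3 -c "from h import *; ft()"
```

```text
clk 18.6 grip [536.88 212.38 172.43] stand [-28.88   1.09 172.43] F [-0.1  -1.53  0.2 ] T [-0.18  0.07  0.03] gap 7.766604862133612
torque u,v -0.19297469555803992 -0.009871343459522166 F u,v 0.5123489871912836 -1.4478550653315618 rot [-0.    0.02 -0.  ]
```

Call:
apply_moves --pt "0 0 0.1 0 0 0 0.5" --pt "0 0 0 0 0 0 0.5"

```text
clock: 18.77
tcp_pos: [536.8, 212.1, 167.6]
orientation: [-0.393, -0.587, -0.385, 0.594]
contact_force: [0.1, -0.2, -1.1]
finger_gap: 0.091
```

```bash
python3 -c "from h import *; ft()"
```

```text
clk 18.7667 grip [536.79 212.15 172.64] stand [-28.88   0.84 172.64] F [ 0.08 -0.21 -1.07] T [-0.01 -0.1   0.  ] gap 7.767770935620842
torque u,v 0.03526529574490112 -0.09540169250913616 F u,v 0.15362804863060997 -0.15726225281306408 rot [-0.    0.01 -0.  ]
```

Call:
apply_moves --pt "0 0 0.05 0 0 0 0.5" --pt "0 0 0 0 0 0 0.5"

```text
clock: 18.93
tcp_pos: [536.7, 212.0, 167.7]
orientation: [-0.393, -0.587, -0.385, 0.594]
contact_force: [0.1, -0.0, -1.5]
finger_gap: 0.095
```

```bash
python3 -c "from h import *; ft()"
```

```text
clk 18.9333 grip [536.74 212.04 172.69] stand [-28.88   0.72 172.69] F [ 0.1  -0.   -1.53] T [ 0.12 -0.11  0.06] gap 8.155512618127135
torque u,v 0.15309977148842668 -0.059002489218793114 F u,v 0.09513065762266384 0.038238196881552444 rot [ 0.    0.01 -0.  ]
```

With no side force the torque is now +0.15 N·m. It changes sign within 0.01 rad of tilt, so both prongs carry the wire at the same height, about 172.7 mm. That is the height expected for the notch floors. I'll lower the last bit and ease the grip.

Call:
apply_moves --pt "0.08 0 0 0 0.006 0 0.5" --pt "0.03 0 0 0 0 0 0.5" --pt "0 0 0 0 0 0 0.5" --pt "0 0 0 0 0 0 0.5" --newtons 20

```text
clock: 19.27
tcp_pos: [536.8, 212.0, 167.4]
orientation: [-0.392, -0.589, -0.387, 0.591]
contact_force: [-0.1, 0.1, 0.1]
finger_gap: 0.092
```

```bash
python3 -c "from h import *; ft()"
```

```text
clk 19.2667 grip [536.77 212.04 172.44] stand [-28.86   0.73 172.44] F [-0.13  0.08  0.13] T [ 0.02 -0.1  -0.01] gap 7.8538031390282415
torque u,v 0.051917212544471174 -0.0813157915518677 F u,v -0.15513270507401936 0.02016365834734549 rot [ 0.    0.01 -0.  ]
```

The tool force and torque are close to zero, so the fork carries the rack on both prongs. Opening slowly.

Call:
apply_moves --pt "0 0 0 0 0 0 0.85" --pt "0 0 0 0 0 0 0.95" --pt "0 0 0 0 0 0 1.05" --pt "0 0 0 0 0 0 1.15" --pt "0 0 0 0 0 0 1.3" --pt "0 0 0 0 0 0 1.4" --pt "0 0 0 0 0 0 1.4" --pt "0 0 0 0 0 0 1.4"

```text
clock: 19.93
tcp_pos: [536.3, 211.9, 166.7]
orientation: [-0.392, -0.589, -0.387, 0.592]
contact_force: [-0.2, -0.7, -1.0]
finger_gap: 0.166
```

```bash
python3 - <<'E'
from h import *
ft()
x=snap('top','t6')[140:220,130:200];y=snap('side','s6')[85:165,135:215]
f=lambda i:cv2.resize(i,None,fx=5,fy=5,interpolation=3)
cv2.imwrite('pics/d6.png',np.hstack([f(x),f(y)]))
E
```

```text
clk 19.9333 grip [536.28 211.91 171.75] stand [-29.25   0.42 171.75] F [-0.21 -0.71 -0.98] T [-0.01  0.02  0.06] gap 14.16129631742669
torque u,v -0.014401348515776524 0.014014298110973142 F u,v 0.08840569769838541 -0.7337534623477957 rot [ 0.    0.01 -0.  ]
```

View pics/d6.png

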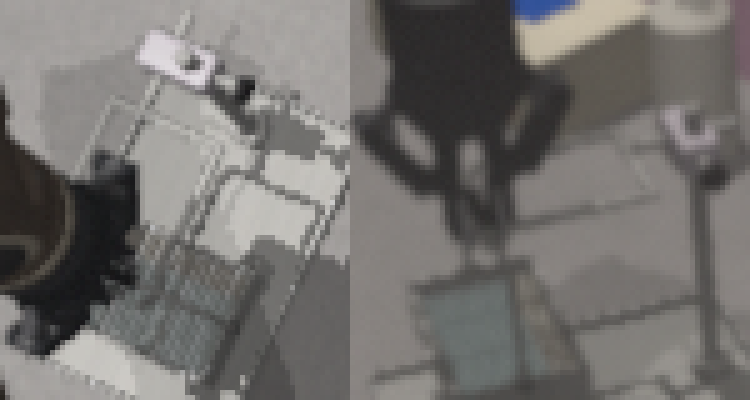

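With the gripper at 14 mm the rack in the side crop (about (500,320)) has not moved and hangs level. I'll open a little more and go straight up.

Call:
apply_moves --pt "0 0 0 0 0 0 2.2" --pt "0 0 0 0 0 0 3" --pt "0 0 0 0 0 0 3" --pt "-0.3 0 0 0 0 0 3" --pt "-0.6 0 0 0 0 0 3" --pt "-1 0 0 0 0 0 3" --pt "-1.5 0 0 0 0 0 3" --pt "-2 0 0 0 0 0 3" --pt "-2.5 0 0 0 0 0 3" --pt "-2.5 0 0 0 0 0 3"

```text
clock: 20.87
tcp_pos: [533.8, 211.8, 272.8]
orientation: [-0.391, -0.586, -0.387, 0.595]
contact_force: [0.3, 0.7, -0.3]
finger_gap: 0.35
```

Call:
apply_moves --pt "-2 -1 0 0 0 0 3" --pt "-1 -2.5 0 0 0 0 3" --pt "0 -3 0 0 0 0 3" --pt "0 -3 0 0 0 0 3" --pt "0 -3 0 0 0 0 3" --pt "0 -3 0 0 0 0 3" --pt "0 -2 0 0 0 0 3" --pt "0 0 0 0 0 0 3" --pt "0 0 0 0 0 0 3"

```text
clock: 21.62
tcp_pos: [369.6, 284.0, 320.8]
orientation: [0.391, 0.594, 0.386, -0.588]
contact_force: [-0.1, -1.1, 0.1]
finger_gap: 0.352
```

```bash
python3 - <<'E'
from h import *
ft()
x=snap('top','t7')[140:220,130:200];y=snap('side','s7')[85:165,135:215]
f=lambda i:cv2.resize(i,None,fx=5,fy=5,interpolation=3)
cv2.imwrite('pics/d7.png',np.hstack([f(x),f(y)]))
E
```

```text
clk 21.6167 grip [369.53 283.99 325.75] stand [-210.91    0.96  325.75] F [-0.13 -1.09  0.11] T [ 0.   -0.01 -0.05] gap 30.092696470125833
torque u,v 0.008179780803906958 -0.008337521966280055 F u,v 0.3125553518222692 -1.0548846032423331 rot [-0.   -0.   -0.01]
```

View pics/d7.png

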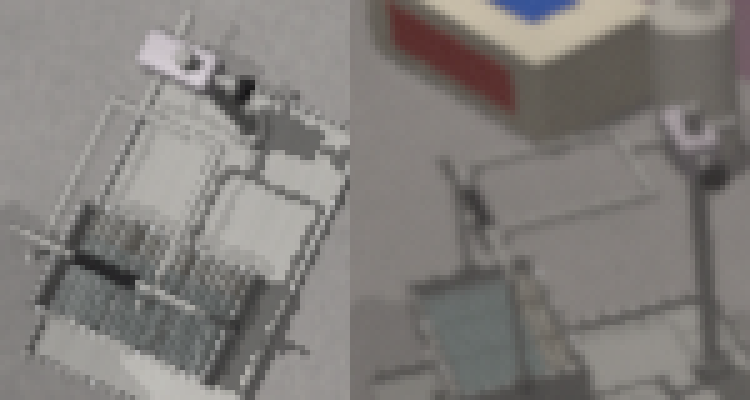

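The rack hangs level from both prongs with the sleeve between them: top crop (105,270), side crop (478,205). I'll check that it is at rest, then hand in.

Call:
apply_moves --pt "0 0 0 0 0 0 3" --pt "0 0 0 0 0 0 3" --pt "0 0 0 0 0 0 3" --pt "0 0 0 0 0 0 3" --pt "0 0 0 0 0 0 3" --pt "0 0 0 0 0 0 3" --pt "0 0 0 0 0 0 3" --pt "0 0 0 0 0 0 3" --pt "0 0 0 0 0 0 3" --pt "0 0 0 0 0 0 3"

```text
clock: 22.55
tcp_pos: [374.4, 282.0, 319.1]
orientation: [0.389, 0.595, 0.383, -0.59]
contact_force: [-0.6, 0.3, -0.0]
finger_gap: 0.356
```

```bash
python3 - <<'E'
from h import *
ims=[vision.snapshot('side')[85:175,135:215].astype(int) for _ in range(4)]
old=cv2.imread('pics/s7_raw.png')[85:175,135:215,::-1].astype(int)
print([abs(i-ims[0]).mean().round(2) for i in ims+[old]],abs(old-ims[0]).max())
order.close_job()
E
```

```text
[np.float64(0.0), np.float64(0.77), np.float64(0.77), np.float64(0.77), np.float64(0.79)] 13
the job is handed in; nothing more can be done
```

The rack now hangs by its bail on the draining stand, with the wire in both notches. I let go and handed the job in at about 23 s; no verdict is reported.

- **Raising the bail:** I raised it on its arc and finished with the grip loosened. In the side view it stood upright, and the left hinge agreed with its starting position to about 1 mm. The right hinge reading came out about 20 mm off, and I took that as a misread pixel without checking further. At one point the side force on the rack reached about 5 N, and loosening the grip cleared it.
- **Hanging:** I carried the rack by the grip sleeve, slid it in over the prong tips and lowered it by feel. The tool force never passed about 6 N. The wire slid down the inner slope and settled at 172.5 mm, the height expected for the notch floors. The notch middle was about 3 mm further out than I had estimated from the pictures.
- **Before release:** The force and torque on the tool were close to zero. The torque changed sign within about 0.01 rad of tilt, so both prongs were carrying the rack.
- **Last checks:** After release the rack looked level, with the sleeve between the prongs. Side pictures taken 1 s apart differed only by image noise, so it was at rest, and the gripper was about 200 mm clear. I did not look at the other bench items again after the move, but no contact with them showed in the forces.

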